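Store the spice jar in the stayed-lid spice box

TASK

Raise the lid of the wooden spice box and push the knee of its folding steel stay towards the hinge side, through straight, until it locks and the lid stands open without being held. Set the spice jar that was left out on the worktop down upright in the box beside the other two, without dropping it. Then pull the knee back towards the front to break the stay and lower the lid gently until it is fully closed, without shifting the salt shaker or the tumbler.

Things in the scene. Friction and masses are not known exactly. Their poses are not given: they have to be found in the camera images.
- spice_box: Wooden box with a hinged lid, fixed to the worktop, 170 (x) x 150 (y) x 125 mm high, walls and floor 8 mm. Origin: centre of its underside; -x is its front (lid handle side), z up. Lid hinge axis along y at x = +85, z = 130 mm. Two spice jars are fixed inside at x = +50, y = -30 and +30; the front half is empty. The stay is outside on the -y side.
- lid (a joint): Lid angle, rad: 0 closed, growing as raised; 1.36 with the stay straight, about 1.34 with it locked. Board 170 x 150 x 10 mm, 0.3 kg, with stiff damped hinges: let go above about 1.1 rad it stays, lower down it sinks slowly shut by itself. It cannot close while the stay is locked.
- lid_bar (a point): Middle of the lid's handle, a straight round steel bar 12 mm thick, about 96 mm of it free between its bent ends, parallel to the hinge (box y axis), 45 mm out from the lid's front edge and 215 mm from the hinge axis, level with the lid's middle plane (so it stands above the lid's edge when the lid is open).
- knee (a joint): Angle of the knee of the folding stay, rad: 0 folded (lid closed), straight at 2.66, locked against its stop at 2.91 (0.25 past straight). Small friction only: 1 to 3 N at the knob moves it. It is at about 2.0 to 2.6 when the lid has just been raised nearly all the way.
- knee_knob (a point): Middle of the knee's knob: round steel pin 16 mm thick, 47 mm long, along the box y axis, standing out to box -y (its middle at y = -112). It runs on an arc of 80 mm radius about point stay_pin. Box axes, mm: folded near x = -89, z = 45; locked near x = +25, z = 151. To lock, push it to the hinge side (+x); to break, pull it to the front (-x) and on down the arc.
- stay_pin (a point): Centre of the stay's lower pin (fixed) on the -y outer side of the box, at box x = -20, y = -81, z = 85 mm.
- spice_jar: The spice jar left out: upright glass jar with a dark cap, 41 mm in diameter, 105 mm high, about 0.11 kg. Origin: centre of its underside, z up. It starts on the worktop.
- salt_shaker: Bystander: small salt shaker, 44 mm in diameter, 90 mm high, origin under its centre.
- tumbler: Bystander: drinking glass, 81 mm in diameter, 93 mm high, origin under its centre.
Mind the look-alikes: they are no part of the job. Leave any pink look-alike of the spice_jar alone.

How it is judged (in metres and radians):
On the way, in this order (a step that is already met when the one before it is completed fails the run):
1. the lid stands open on its locked stay, not touched by the fingers, the jar not yet in the box (value of joint knee above 2.8 rad and value of joint lid above 1.28 rad and contact force between the fingers and spice_box below 0.1 N and not (x of spice_jar in the frame of spice_box between -0.065 and 0.065 m and y of spice_jar in the frame of spice_box between -0.055 and 0.055 m and z of spice_jar in the frame of spice_box between 0 and 0.02 m and angle between spice_jar's own z axis and vertical below 0.2 rad)), for 0.3 s.
2. the jar stands released in the box while the stay is still locked (value of joint knee above 2.8 rad and value of joint lid above 1.28 rad and x of spice_jar in the frame of spice_box between -0.065 and 0.065 m and y of spice_jar in the frame of spice_box between -0.055 and 0.055 m and z of spice_jar in the frame of spice_box between 0 and 0.02 m and angle between spice_jar's own z axis and vertical below 0.2 rad and contact force between the fingers and spice_jar below 0.1 N), for 0.2 s.
At the end, for the whole second after the job is handed in: The lid is closed (within 0.04 rad) and the jar stands at rest upright (within 0.2 rad) on the floor inside the box (value of joint lid below 0.04 rad and x of spice_jar in the frame of spice_box between -0.065 and 0.065 m and y of spice_jar in the frame of spice_box between -0.055 and 0.055 m and z of spice_jar in the frame of spice_box between 0 and 0.02 m and angle between spice_jar's own z axis and vertical below 0.2 rad and linear speed of spice_jar below 0.02 m/s); the robot touches nothing.
It fails at once if the lid slams: it is faster than 1.5 rad/s when nearly closed (value of joint lid below 0.3 rad and velocity of joint lid below -1.5 rad/s).
It fails at once if the jar is dropped: it moves at over 0.7 m/s (a fall of 25 mm) without the fingers on it (linear speed of spice_jar above 0.7 m/s and contact force between the fingers and spice_jar below 0.1 N).
It fails at once if the salt shaker is shifted by more than 30 mm (distance of salt_shaker from where it was at the start of the episode above 0.03 m).
It fails at once if the tumbler is shifted by more than 30 mm (distance of tumbler from where it was at the start of the episode above 0.03 m).
It also fails if it takes over 72 s, if anything falls off the work surface, if the arm or the gripper's body presses on something with over 40 N, if the wrist force passes 120 N, or if a joint passes its speed limit or range.

ROBOT

A 6-joint arm with a two-finger parallel gripper is mounted at the origin on a cart in front of the work surface, level with it; the furniture and walls round the work are solid. World frame = base frame: x ahead of the robot, y to its left, z up, the work surface at z = 0. Lengths are in m, angles in degrees, forces in N, time in s.
With the tool pointing down it reaches from about 0.375 to 0.9 m from the base axis. Payload 3.1 kg.
Tool frame: the origin (TCP) lies at the very end of the fingers, on their centre line; the grasp point (between the pads) lies 19 mm behind it (bot.hold_point_z is the z of the grasp point in the tool frame, in m); z points along the fingers, y is the line along which they close (so a half turn about z gives the same grasp; the last joint's range is limited). The gripper opens to 87 mm and grips with 3 to 60 N. Pads are 19 mm wide; open, the fingers measure 117 mm over their backs; the gripper's body (75 mm by 190 mm) begins 51 mm behind the grasp point.
Start: joints at [59.674, 30.224, 82.088, -0, 67.689, -10.227], TCP at [0.215, 0.587, 0.223] pointing down, gripper open.
Joint ranges: [-176.69, 176.69], [-43.24, 126.21], [12.49, 139.97], [-82, 262], [0, 151.66], [-163.58, 163.58]. Speed limits (degrees/s): [159.86, 159.86, 180, 180, 180, 180].

INTERFACE

Orientations are given as a 3x3 rotation matrix whose columns are the frame's x, y, z axes.
In Python, from rig import bot, capture, camera_model gives the robot as it stands.
- The arm moves only by the tool apply_moves, never from a script. Its argument "plan" is text: rows parted by semicolons, each of 6 numbers parted by spaces: the shift along the tool's x, y, z in units of 0.05 m (1.0 is 0.05 m), then the turn, a rotation vector about the tool's x, y, z in units of 360 degrees (1.0 is 360 degrees). In form: dx dy dz ax ay az; .... A call has 1 to 10 rows; each row shifts and turns the commanded pose from where the row before left it, along the tool's axes as they then stand; what a row does not reach is not made up. A row lasts 1/12 s, in which the tool goes at most 41.7 mm and 7.16 degrees, less where a joint would pass 70% of its speed; a pose out of reach is approached as far as the arm can. A call with a number of a shift or a turn outside -1 to 1 is refused whole. A call with a gripper value outside its range is refused whole. "gripper" is the gripper command: -1 is shut, 1 is fully open, values between are in proportion, set as the call begins (left out, the last holds). The fingers move at their own pace and stop on an object; the grip force is fixed at half the most. Time passes only in rows, so rows that do not move let the fingers close. It gives the time, the measured TCP pose, the force, the opening and the grip force at its end, in the units of the state.
- bot.read_state(): the state, without advancing time (a new reading comes with each control period).
- capture(name): name is "scene" or "side" or "wrist"; returns the picture (384x512x3 uint8, red, green, blue); there is no depth.
- camera_model(name): a dict with "vertical_fov" (degrees; the focal length in pixels is half the picture's height over the tangent of half this angle, whatever the lens; pixels are square), "cx", "cy" (the principal point, pixels), "position" and "rotation" of the camera in the world; the wrist camera has in their place "hand_eye" (4x4, takes a point from camera to tool coordinates, whose origin is the TCP and whose axes are the flange's). Camera axes: x right, y down, z forward; pixel columns grow to the right and rows downward; lengths in m; the calibration is good to about 2 mm. A picture is of the moment at which its call begins: read the wrist's pose just before it. camera_model takes no time and is no camera call.
- bot.hand_in(): hands the job in; it is judged then, once.
The state is a dict: "time_s": time; "joint_positions": joint angles; "qvel": joint speeds; "tau": joint torques, N m; "position": TCP position; "tcp_rot": TCP orientation; "force": force on the tool from outside, world axes, zero at the start; "moment": the same for the moment, N m; "opening": opening from 0.0 (shut) to 1.0 (fully open); "grasp_force": force on a finger pad.
Only numpy, scipy, OpenCV 4.12 (cv2) and the standard library are available. Lean on these libraries where they do the work, as an engineer would, in place of code of your own. Each camera call takes 0.05 s, during which the arm holds its last target. There are 200 camera calls.

## Working session

There is one attempt and no reset: what is moved stays moved. The work goes in short steps, Python scripts to look and compute and a tool call to move; the robot and the scene stay as the last step left them, time stands still between calls to the robot, and variables do not carry over. Pictures are saved under pics/ and viewed, at most 10 in all, crops included, and the job is handed in when it is done.

Besides the shell and the picture viewer there is one more tool, called after "Request:" as name(argument=value, ...) on one line, values as JSON. apply_moves: Moves the arm, as the interface text tells. Its arguments: {"type":"object","properties":{"plan":{"type":"string"},"gripper":{"type":"number"}},"required":["plan"]}

```bash
ls; mkdir -p pics; python3 - <<'E'
from rig import bot,capture,camera_model
import cv2,numpy as np
a=capture("scene");b=capture("side")
cv2.imwrite("pics/scene.png",a[...,::-1]);cv2.imwrite("pics/side.png",b[...,::-1])
for n in("scene","side","wrist"):print(n,camera_model(n))
s=bot.read_state();print(s)
E
```

```text
pics
scene {'vertical_fov': 47.10997683206079, 'cx': 258.21859328440087, 'cy': 195.002301842414, 'position': array([-0.57577991, -0.18566612,  0.94634351]), 'rotation': array([[ 0.22792548, -0.60681035,  0.76146646],
       [-0.97359543, -0.13181408,  0.18637861],
       [-0.01272447, -0.7838407 , -0.62083157]])}
side {'vertical_fov': 47.84067570165439, 'cx': 248.48631851313874, 'cy': 190.15162688749194, 'position': array([-0.44012241, -0.26707772,  0.91350476]), 'rotation': array([[ 0.33075554, -0.61226994,  0.71814086],
       [-0.94370902, -0.21761037,  0.24911645],
       [ 0.00374839, -0.76011265, -0.6497805 ]])}
wrist {'vertical_fov': 61.327668623202854, 'cx': 256.40730053075526, 'cy': 191.02913683524133, 'hand_eye': array([[-2.33788892e-03, -9.66316183e-01, -2.57347174e-01,
         6.95015323e-02],
       [ 9.99996755e-01, -1.99867762e-03, -1.57968243e-03,
         3.11635933e-04],
       [ 1.01211866e-03, -2.57350032e-01,  9.66317720e-01,
        -1.61505416e-01],
       [ 0.00000000e+00,  0.00000000e+00,  0.00000000e+00,
         1.00000000e+00]])}
{'time_s': 0.1, 'joint_positions': array([ 5.96729056e+01,  3.02722684e+01,  8.21484918e+01,  2.04968262e-03,
        6.76888058e+01, -1.02297413e+01]), 'qvel': array([ 0.0118456 , -0.16985211, -0.05515187,  0.03396129,  0.0977886 ,
        0.03292471]), 'tau': array([ 6.07155448e-05, -4.40983129e+01, -1.77151394e+01,  6.34981901e-02,
        5.34212042e-02, -4.94803908e-05]), 'position': array([0.21441576, 0.58638052, 0.22168726]), 'tcp_rot': array([[-9.39105265e-01,  3.43628162e-01, -9.94148202e-04],
       [ 3.43629398e-01,  9.39103917e-01, -1.63389133e-03],
       [ 3.72157396e-04, -1.87601450e-03, -9.99998171e-01]]), 'force': array([0.06519436, 0.34292175, 0.61494659]), 'moment': array([ 0.04630099, -0.01239816, -0.02370448]), 'grasp_force': 0.0, 'opening': 1.0000117869554181}
```

View pics/scene.png

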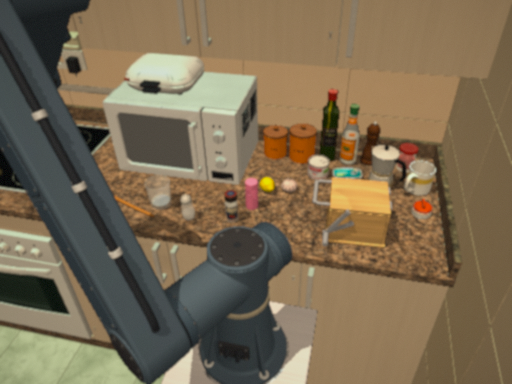

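View pics/side.png

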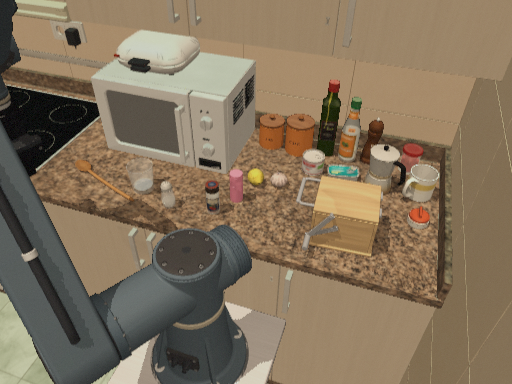

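The stay side faces the robot, with the handle towards world +y. In the side view the jar is at about (212,197), the pink look-alike at (236,186), the shaker at (167,195) and the tumbler at (141,177). I'll zoom in for measurement.

```bash
python3 - <<'E'
import cv2
b=cv2.imread("pics/side.png")
cv2.imwrite("pics/crop.png",cv2.resize(b[150:270,190:390],None,fx=4,fy=4,interpolation=cv2.INTER_CUBIC))
E
```

```text
(no output)
```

View pics/crop.png

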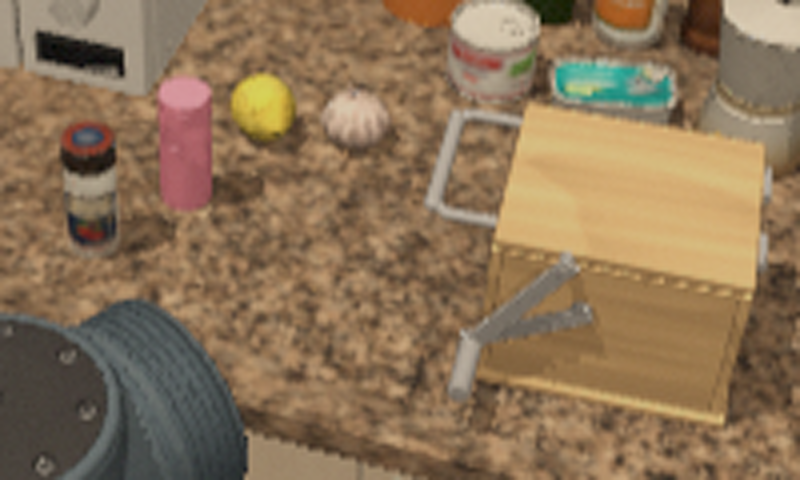

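```bash
cat >h.py <<'E'
import numpy as np,cv2
from rig import bot,capture,camera_model
def proj(n,P):
    c=camera_model(n);f=192/np.tan(np.radians(c["vertical_fov"])/2)
    p=(np.atleast_2d(P)-c["position"])@c["rotation"]
    return np.c_[c["cx"]+f*p[:,0]/p[:,2],c["cy"]+f*p[:,1]/p[:,2]]
def ray(n,uv,z):
    c=camera_model(n);f=192/np.tan(np.radians(c["vertical_fov"])/2)
    d=c["rotation"]@np.array([(uv[0]-c["cx"])/f,(uv[1]-c["cy"])/f,1]);o=c["position"]
    return o+d*(z-o[2])/d[2]
E
python3 - <<'E'
from h import *
from scipy.optimize import least_squares
L=np.array([[-.085,.075,.135],[-.085,-.075,.135],[.085,-.075,.135],[.085,.075,.135],[.085,-.075,0],[-.085,-.075,0],[-.130,0,.130],[-.089,-.135,.045],[-.02,-.085,.085]])
U=np.array([[530,104],[495,240],[752,293],[764,142],[724,418],[478,375],[445,160],[458,390],[585,315]])/4+[190,150]
def W(p):
    c,s=np.cos(p[2]),np.sin(p[2]);return L@np.array([[c,-s,0],[s,c,0],[0,0,1]]).T+[p[0],p[1],0]
r=least_squares(lambda p:(proj("side",W(p))-U).ravel(),[.5,-.2,-1.5],loss="soft_l1")
print(r.x,np.degrees(r.x[2]));print((proj("side",W(r.x))-U).round(1))
for n,uv,z in [("top",(89,137),.105),("bot",(90,247),0),("pinktop",(186,93),.105),("pinkbot",(186,203),0)]:
    print(n,ray("side",np.array(uv)/4+[190,150],z).round(3))
print(ray("side",(167,205),0),ray("side",(142,188),0))
E
```

```text
[ 0.48574662 -0.23561449 -1.50359918] -86.14988716302358
[[-0.7 -1. ]
 [-0.1 -0.9]
 [ 1.7 -1.8]
 [ 1.1 -0.3]
 [-1.1  1.8]
 [-0.7  0.2]
 [ 0.4 -0.2]
 [ 0.7  0.8]
 [-0.8  1.1]]
top [0.443 0.151 0.105]
bot [0.436 0.153 0.   ]
pinktop [0.515 0.103 0.105]
pinkbot [0.508 0.102 0.   ]
[ 4.17094859e-01  2.99078342e-01 -1.11022302e-16] [ 4.63344767e-01  4.14046982e-01 -1.11022302e-16]
```

```bash
cat >>h.py <<'E'
from scipy.spatial.transform import Rotation as Ro
BOX=np.array([.4857,-.2356]);YAW=np.radians(-86.15)
def RB():
    return Ro.from_euler("z",YAW).as_matrix()
def b2w(p): return RB()@np.asarray(p,float)+[*BOX,0]
def w2b(p): return RB().T@(np.asarray(p,float)-[*BOX,0])
# tool down, tool y = -box x ; tilt: leaning back towards box -y by t deg (fingers point to +box y)
def RT(t=0):
    B=RB();t=np.radians(t)
    z=B@[0,np.sin(t),-np.cos(t)];y=-B[:,0];return np.c_[np.cross(y,z),y,z]
def plan(P,R,s=None):
    s=s or bot.read_state()
    p,Q=s["position"],s["tcp_rot"]
    for T in P:
        v=Ro.from_matrix(Q.T@R).as_rotvec();n=int(np.ceil(np.degrees(np.linalg.norm(v))/7))
        d=R.T@(T-p)/.05;m=int(np.ceil(np.linalg.norm(d)/.8))
        print("rot",(v/(2*np.pi)).round(4),"rows",n,"| then shift",d.round(3),"rows",m);p,Q=np.array(T),R
E
python3 - <<'E'
from h import *
plan([[.40,.30,.26],b2w([-.13,0,.30])],RT())
E
```

```text
rot [-0.0003 -0.0001 -0.0665] rows 4 | then shift [-3.319 -5.964 -0.766] rows 9
rot [0. 0. 0.] rows 0 | then shift [-0.991 -8.203 -0.8  ] rows 11
```

Request:
apply_moves(plan="0 0 0 0 0 -0.0166; 0 0 0 0 0 -0.0166; 0 0 0 0 0 -0.0166; 0 0 0 0 0 -0.0166; -0.37 -0.66 -0.08 0 0 0; -0.37 -0.66 -0.08 0 0 0; -0.37 -0.66 -0.08 0 0 0; -0.37 -0.66 -0.08 0 0 0; -0.37 -0.66 -0.08 0 0 0; -0.37 -0.66 -0.08 0 0 0", gripper=-0.3)

```text
time_s: 0.93
position: [0.339, 0.395, 0.2464]
tcp_rot: [[-0.998, -0.067, -0.001], [-0.067, 0.998, -0.001], [0.001, -0.001, -1.0]]
force: [1.3, 0.1, 0.4]
opening: 0.375
grasp_force: 0.0
```

Request:
apply_moves(plan="-0.37 -0.66 -0.08 0 0 0; -0.37 -0.66 -0.08 0 0 0; -0.37 -0.66 -0.08 0 0 0; -0.1 -0.75 -0.08 0 0 0; -0.1 -0.75 -0.08 0 0 0; -0.1 -0.75 -0.08 0 0 0; -0.1 -0.75 -0.08 0 0 0; -0.1 -0.75 -0.08 0 0 0; -0.1 -0.75 -0.08 0 0 0; -0.1 -0.75 -0.08 0 0 0")

```text
time_s: 1.77
position: [0.4526, 0.0403, 0.2866]
tcp_rot: [[-0.998, -0.066, -0.0], [-0.066, 0.998, 0.0], [0.0, 0.0, -1.0]]
force: [1.0, -0.3, -0.3]
opening: 0.349
grasp_force: 0.0
```

Request:
apply_moves(plan="-0.1 -0.75 -0.08 0 0 0; -0.1 -0.75 -0.08 0 0 0; -0.1 -0.75 -0.08 0 0 0; -0.1 -0.75 -0.08 0 0 0; 0 0 0 0 0 0; 0 0 0 0 0 0")

```text
time_s: 2.27
position: [0.483, -0.1082, 0.3022]
tcp_rot: [[-0.998, -0.062, -0.0], [-0.062, 0.998, 0.0], [0.0, 0.0, -1.0]]
force: [-0.2, 0.7, 0.3]
opening: 0.343
grasp_force: 0.0
```

```bash
python3 - <<'E'
from h import *
s=bot.read_state();a=capture("wrist");print(s["time_s"],s["position"],s["tcp_rot"].round(3),s["opening"],s["joint_positions"].round(0),s["force"])
cv2.imwrite("pics/w1.png",cv2.resize(a[...,::-1],(768,576),interpolation=cv2.INTER_CUBIC));plan([b2w([-.13,0,.30])],RT())
np.savez("w1.npz",p=s["position"],R=s["tcp_rot"])
E
```

```text
2.2667 [ 0.48296478 -0.10816978  0.30223555] [[-0.998 -0.062 -0.   ]
 [-0.062  0.998  0.   ]
 [ 0.     0.    -1.   ]] 0.34327113365011347 [ -26.   15.   94.    0.   71. -119.] [-0.19471063  0.70250639  0.29385793]
rot [ 0.0002 -0.0002 -0.0004] rows 1 | then shift [0.104 0.019 0.039] rows 1
```

View pics/w1.png

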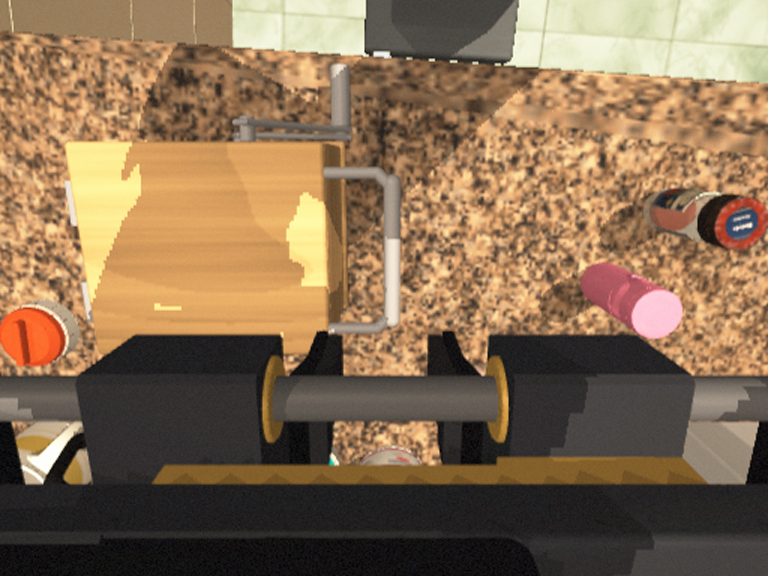

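The wrist view (768x576) shows lid near-back corner (66,143), near-front (323,142), bar ends at about (392,175) and (392,325), knob tip (339,68) and jar cap (740,223).

```bash
cat >>h.py <<'E'
def wcam(s):
    c=camera_model("wrist");H=c["hand_eye"];R=s["R"]@H[:3,:3];o=s["p"]+s["R"]@H[:3,3];return c,R,o
def wproj(s,P):
    c,R,o=wcam(s);f=192/np.tan(np.radians(c["vertical_fov"])/2);p=(np.atleast_2d(P)-o)@R
    return np.c_[c["cx"]+f*p[:,0]/p[:,2],c["cy"]+f*p[:,1]/p[:,2]]
def wray(s,uv,z):
    c,R,o=wcam(s);f=192/np.tan(np.radians(c["vertical_fov"])/2)
    d=R@np.array([(uv[0]-c["cx"])/f,(uv[1]-c["cy"])/f,1]);return o+d*(z-o[2])/d[2]
E
python3 - <<'E'
from h import *
from scipy.optimize import least_squares
s=np.load("w1.npz")
L=np.array([[-.085,-.075,.135],[.085,-.075,.135],[-.130,0,.136],[-.089,-.1355,.045]])
U=np.array([[323,142],[66,143],[392,250],[339,68]])/1.5
def W(p):
    c,q=np.cos(p[2]),np.sin(p[2]);return L@np.array([[c,-q,0],[q,c,0],[0,0,1]]).T+[p[0],p[1],0]
r=least_squares(lambda p:(wproj(s,W(p))-U).ravel(),[.4857,-.2356,YAW])
print(r.x,np.degrees(r.x[2]));print((wproj(s,W(r.x))-U).round(1));print((wproj(s,W([.4857,-.2356,YAW]))-U).round(1))
print("jar",wray(s,(740/1.5,223/1.5),.105))
E
```

```text
[ 0.48640654 -0.23196623 -1.49953892] -85.91725157338846
[[ 0.7 -0.9]
 [-2.3  0.5]
 [ 1.5  2.7]
 [ 0.3 -1.9]]
[[-2.7 -1.5]
 [-5.9 -0.8]
 [-2.   2.3]
 [-2.3 -2.5]]
jar [0.44462086 0.15208455 0.105     ]
```

```bash
sed -i 's/^BOX=.*/BOX=np.array([.486,-.2325]);YAW=np.radians(-86.0)/' h.py; python3 - <<'E'
from h import *
plan([b2w([-.13,0,.18]),b2w([-.13,0,.111])],RT())
E
```

```text
rot [ 0.0002 -0.0002 -0.0009] rows 1 | then shift [0.101 0.081 2.439] rows 4
rot [0. 0. 0.] rows 0 | then shift [0.   0.   1.38] rows 2
```

Request:
apply_moves(plan="0.1 0.08 0 0 0 -0.001; 0 0 0.6 0 0 0; 0 0 0.6 0 0 0; 0 0 0.6 0 0 0; 0 0 0.6 0 0 0; 0 0 0.4 0 0 0; 0 0 0.4 0 0 0; 0 0 0.3 0 0 0; 0 0 0.32 0 0 0; 0 0 0 0 0 0")

```text
time_s: 3.15
position: [0.4748, -0.0996, 0.1093]
tcp_rot: [[-0.997, -0.075, -0.006], [-0.075, 0.997, 0.003], [0.006, 0.004, -1.0]]
force: [0.9, 0.5, -0.0]
opening: 0.349
grasp_force: 0.0
```

Request:
apply_moves(plan="0 0 0 0 0 0; 0 0 0 0 0 0; 0 0 0 0 0 0; 0 0 0 0 0 0; 0 0 0 0 0 0", gripper=-1)

```text
time_s: 3.57
position: [0.4784, -0.1037, 0.1126]
tcp_rot: [[-0.997, -0.073, 0.002], [-0.073, 0.997, -0.003], [-0.002, -0.003, -1.0]]
force: [-1.3, -3.6, 2.8]
opening: 0.129
grasp_force: 30.0
```

Request:
apply_moves(plan="0 -0.012 -0.187 0 0 0; 0 -0.012 -0.187 0 0 0; 0 -0.012 -0.187 0 0 0; 0 -0.036 -0.184 0 0 0; 0 -0.036 -0.184 0 0 0; 0 -0.036 -0.184 0 0 0; 0 -0.06 -0.178 0 0 0; 0 -0.06 -0.178 0 0 0; 0 -0.06 -0.178 0 0 0")

```text
time_s: 4.32
position: [0.4791, -0.1193, 0.1949]
tcp_rot: [[-0.997, -0.073, 0.001], [-0.073, 0.997, -0.001], [-0.001, -0.001, -1.0]]
force: [3.6, -4.5, -6.3]
opening: 0.124
grasp_force: 30.0
```

```bash
python3 - <<'E'
from h import *
s=bot.read_state();g=w2b(s["position"]+s["tcp_rot"]@[0,0,-.019]);print(g,np.hypot(g[0]-.085,g[2]-.13),np.arctan2(g[2]-.13,.085-g[0]),s["force"],s["grasp_force"])
E
```

```text
[-0.11343008  0.00101629  0.21390483] 0.21544028564956264 0.4000424742563573 [ 3.60329922 -4.51634873 -6.26651524] 30.03522276878357
```

Tracking well; on to 1.31.

Request:
apply_moves(plan="0 -0.083 -0.168 0 0 0; 0 -0.083 -0.168 0 0 0; 0 -0.083 -0.168 0 0 0; 0 -0.104 -0.156 0 0 0; 0 -0.104 -0.156 0 0 0; 0 -0.104 -0.156 0 0 0; 0 -0.124 -0.141 0 0 0; 0 -0.124 -0.141 0 0 0; 0 -0.124 -0.141 0 0 0")

```text
time_s: 5.07
position: [0.4817, -0.1627, 0.2645]
tcp_rot: [[-0.997, -0.072, -0.001], [-0.072, 0.997, 0.007], [0.0, 0.007, -1.0]]
force: [3.8, 6.8, -1.1]
opening: 0.127
grasp_force: 30.0
```

Request:
apply_moves(plan="0 -0.141 -0.124 0 0 0; 0 -0.141 -0.124 0 0 0; 0 -0.141 -0.124 0 0 0; 0 -0.156 -0.104 0 0 0; 0 -0.156 -0.104 0 0 0; 0 -0.156 -0.104 0 0 0; 0 -0.168 -0.083 0 0 0; 0 -0.168 -0.083 0 0 0; 0 -0.168 -0.083 0 0 0")

```text
time_s: 5.82
position: [0.486, -0.2305, 0.3132]
tcp_rot: [[-0.997, -0.074, -0.001], [-0.074, 0.997, 0.009], [0.001, 0.009, -1.0]]
force: [-1.1, 9.4, 11.4]
opening: 0.126
grasp_force: 30.0
```

Request:
apply_moves(plan="0 -0.177 -0.06 0 0 0; 0 -0.177 -0.06 0 0 0; 0 -0.177 -0.06 0 0 0; 0 0 0 0 0 0; 0 0 0 0 0 0")

```text
time_s: 6.23
position: [0.4879, -0.2604, 0.3232]
tcp_rot: [[-0.997, -0.073, -0.001], [-0.073, 0.997, 0.001], [0.001, 0.001, -1.0]]
force: [-3.1, 3.4, 13.5]
opening: 0.128
grasp_force: 30.0
```

```bash
python3 - <<'E'
from h import *
s=bot.read_state();g=w2b(s["position"]+s["tcp_rot"]@[0,0,-.019]);print(g,np.hypot(g[0]-.085,g[2]-.13),np.arctan2(g[2]-.13,.085-g[0]),s["force"],s["grasp_force"])
cv2.imwrite("pics/s2.png",cv2.resize(capture("side")[110:270,250:450,::-1],None,fx=4,fy=3.75*4/3.75,interpolation=cv2.INTER_CUBIC)[:600])
E
```

```text
[ 2.79950571e-02 -1.99049914e-05  3.42150154e-01] 0.21967533158210734 1.3082956934811047 [-3.08957812  3.42437883 13.535106  ] 29.987908601760864
```

Request:
apply_moves(plan="0 0 0 0 0 0; 0 0 0 0 0 0; 0 0 0 0 0 0; 0 0 -0.4 0 0 0; 0 0 -0.5 0 0 0; 0 0 -0.5 0 0 0; 0 0 0 0 0 0", gripper=-0.3)

```text
time_s: 6.87
position: [0.4905, -0.2629, 0.3944]
tcp_rot: [[-0.997, -0.073, 0.006], [-0.073, 0.997, -0.006], [-0.006, -0.006, -1.0]]
force: [0.7, -0.4, 1.2]
opening: 0.35
grasp_force: 0.0
```

```bash
python3 - <<'E'
from h import *
cv2.imwrite("pics/s3.png",cv2.resize(capture("side")[130:270,250:450,::-1],None,fx=4,fy=4,interpolation=cv2.INTER_CUBIC))
s=bot.read_state();print(s["time_s"],w2b(s["position"]),s["joint_positions"])
E
```

```text
6.9167 [0.02991796 0.00167375 0.39192464] [-3.96723247e+01  1.58516725e+01  7.83446553e+01 -3.39614368e-02
  8.55291722e+01 -1.33846161e+02]
```

View pics/s3.png

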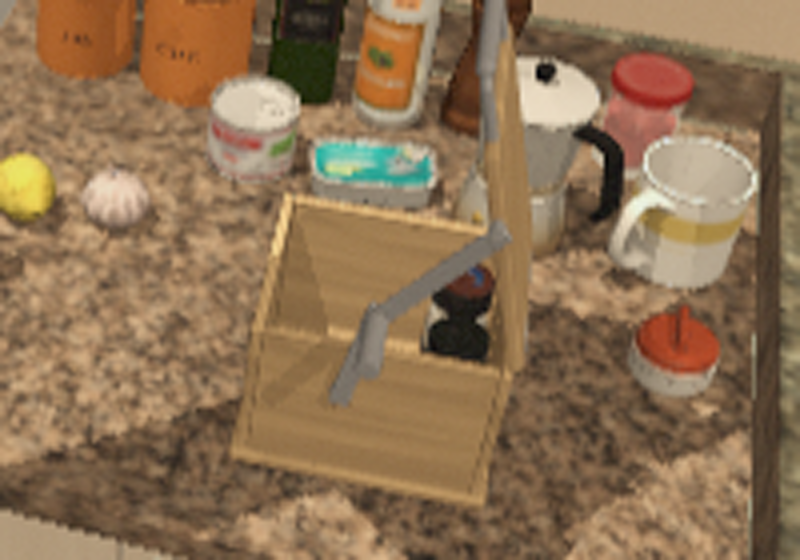

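```bash
python3 - <<'E'
from h import *
for a in range(60,130,8):
    r=np.radians(a);k=[-.02+.08*np.cos(r),-.135,.085+.08*np.sin(r)];k2=[k[0],-.085,k[2]]
    print(a,np.round(k,3),((proj("side",[b2w(k),b2w(k2)])-[250,130])*4).round())
E
```

```text
60 [ 0.02  -0.135  0.154] [[408. 388.]
 [415. 334.]]
68 [ 0.01  -0.135  0.159] [[393. 379.]
 [400. 325.]]
76 [-0.001 -0.135  0.163] [[376. 372.]
 [384. 318.]]
84 [-0.012 -0.135  0.165] [[359. 366.]
 [367. 313.]]
92 [-0.023 -0.135  0.165] [[340. 362.]
 [350. 309.]]
100 [-0.034 -0.135  0.164] [[322. 360.]
 [332. 307.]]
108 [-0.045 -0.135  0.161] [[304. 360.]
 [314. 307.]]
116 [-0.055 -0.135  0.157] [[287. 362.]
 [298. 309.]]
124 [-0.065 -0.135  0.151] [[270. 365.]
 [282. 313.]]
```

```bash
python3 - <<'E'
from h import *
plan([b2w([-.05,-.106,.39])],RT(0))
s=dict(position=b2w([-.05,-.106,.39]),tcp_rot=RT(0));plan([b2w([-.05,-.106,.39]),b2w([-.05,-.106,.149]),b2w([-.024,-.106,.149]),b2w([.006,-.106,.136])],RT(20),s)
E
```

```text
rot [-0.0006  0.0005  0.0005] rows 1 | then shift [2.153 1.598 0.038] rows 4
rot [ 0.     -0.0556 -0.    ] rows 3 | then shift [0. 0. 0.] rows 0
rot [0. 0. 0.] rows 0 | then shift [1.649 0.    4.529] rows 7
rot [0. 0. 0.] rows 0 | then shift [-0.   -0.52  0.  ] rows 1
rot [0. 0. 0.] rows 0 | then shift [ 0.089 -0.6    0.244] rows 1
```

Request:
apply_moves(plan="0.54 0.4 0 0 0 0; 0.54 0.4 0 0 0 0; 0.54 0.4 0 0 0 0; 0.53 0.4 0.04 0 0 0; 0 0 0 0 -0.0139 0; 0 0 0 0 -0.0139 0; 0 0 0 0 -0.0139 0; 0 0 0 0 -0.0139 0; 0 0 0 0 0 0", gripper=-1)

```text
time_s: 7.67
position: [0.373, -0.1877, 0.3849]
tcp_rot: [[-0.938, -0.069, 0.339], [-0.064, 0.998, 0.028], [-0.34, 0.005, -0.94]]
force: [-0.6, -0.6, -0.1]
opening: 0.003
grasp_force: 0.0
```

Request:
apply_moves(plan="0.2 0 0.55 0 0 0; 0.2 0 0.55 0 0 0; 0.2 0 0.55 0 0 0; 0.2 0 0.55 0 0 0; 0.2 0 0.55 0 0 0; 0.2 0 0.55 0 0 0; 0.2 0 0.55 0 0 0; 0.2 0 0.55 0 0 0; 0 0 0 0 0 0; 0 0 0 0 0 0")

```text
time_s: 8.5
position: [0.3952, -0.1768, 0.1693]
tcp_rot: [[-0.954, -0.052, 0.295], [-0.051, 0.999, 0.011], [-0.296, -0.005, -0.955]]
force: [-0.2, 0.4, -0.1]
opening: 0.003
grasp_force: 0.0
```

```bash
python3 - <<'E'
from h import *
s=bot.read_state();print(w2b(s["position"]),s["joint_positions"],s["force"])
plan([b2w([-.024,-.106,.149])],RT(20))
E
```

```text
[-0.06186526 -0.0867028   0.16931198] [ -48.83820972   17.27494885  123.13217822   26.26562784   31.25330831
 -163.43613648] [-0.24100307  0.44204464 -0.14073225]
rot [-0.0016 -0.0078 -0.0025] rows 1 | then shift [ 0.502 -0.757  0.25 ] rows 2
```

```bash
python3 - <<'E'
from h import *
plan([b2w([-.055,-.116,.149]),b2w([-.024,-.116,.149]),b2w([.006,-.116,.136])],RT(9))
E
```

```text
rot [-0.0014  0.0228 -0.0026] rows 2 | then shift [ 0.642 -0.137  0.31 ] rows 1
rot [0. 0. 0.] rows 0 | then shift [-0.   -0.62  0.  ] rows 1
rot [0. 0. 0.] rows 0 | then shift [ 0.041 -0.6    0.257] rows 1
```

Request:
apply_moves(plan="0.35 0 0 0 0 0; 0.35 0 0 0 0 0; 0 0 0 -0.0007 0.0114 -0.0013; 0 0 0 -0.0007 0.0114 -0.0013; 0 0 0 0 0 0; 0 0 0 0 0 0")

```text
time_s: 9.0
position: [0.3717, -0.1754, 0.1705]
tcp_rot: [[-0.988, -0.058, 0.14], [-0.059, 0.998, -0.002], [-0.14, -0.011, -0.99]]
force: [-0.4, -0.4, 0.2]
opening: 0.005
grasp_force: 0.0
```

```bash
python3 - <<'E'
from h import *
s=bot.read_state();print(w2b(s["position"]),s["joint_positions"],s["force"])
plan([b2w([-.055,-.116,.149]),b2w([-.024,-.116,.149]),b2w([.006,-.116,.136])],RT(9))
E
```

```text
[-0.06496916 -0.10999594  0.17046374] [ -45.31569997   16.90449792  119.97205386    9.23842484   37.70070655
 -145.74344322] [-0.43699499 -0.39659246  0.23528043]
rot [-0.0019 -0.0027 -0.0016] rows 1 | then shift [ 0.186 -0.199  0.405] rows 1
rot [0. 0. 0.] rows 0 | then shift [-0.   -0.62  0.  ] rows 1
rot [0. 0. 0.] rows 0 | then shift [ 0.041 -0.6    0.257] rows 1
```

Request:
apply_moves(plan="0.09 -0.1 0.2 -0.001 -0.0027 -0.0016; 0.09 -0.1 0.2 -0.001 0 0; 0 -0.15 0 0 0 0; 0 -0.15 0 0 0 0; 0 -0.15 0 0 0 0; 0 -0.15 0 0 0 0; 0 0 0 0 0 0")

```text
time_s: 9.58
position: [0.3688, -0.2175, 0.1487]
tcp_rot: [[-0.986, -0.068, 0.155], [-0.067, 0.998, 0.011], [-0.155, 0.001, -0.988]]
force: [0.4, -0.7, -0.6]
opening: 0.004
grasp_force: 0.0
```

Request:
apply_moves(plan="0.007 -0.1 0.03 0 0 0; 0.007 -0.1 0.03 0 0 0; 0.007 -0.1 0.04 0 0 0; 0.007 -0.1 0.05 0 0 0; 0.007 -0.1 0.05 0 0 0; 0.007 -0.1 0.05 0 0 0; 0 0 0 0 0 0; 0 0 0 0 0 0")

```text
time_s: 10.25
position: [0.3703, -0.246, 0.1351]
tcp_rot: [[-0.986, -0.069, 0.153], [-0.067, 0.998, 0.013], [-0.154, 0.002, -0.988]]
force: [-0.1, -0.6, 0.5]
opening: 0.005
grasp_force: 0.0
```

```bash
python3 - <<'E'
from h import *
s=bot.read_state();print(w2b(s["position"]),s["joint_positions"],RB().T@s["force"])
E
```

```text
[ 0.00538099 -0.11635129  0.13509165] [ -53.43880578   23.59326014  117.37657246   13.15151805   35.04698109
 -157.87920851] [ 0.59161045 -0.0969793   0.54352377]
```

Request:
apply_moves(plan="0 -0.1 0 0 0 0; 0 0 0 0 0 0")

```text
time_s: 10.42
position: [0.3698, -0.2482, 0.135]
tcp_rot: [[-0.986, -0.069, 0.151], [-0.067, 0.998, 0.019], [-0.152, 0.008, -0.988]]
force: [0.9, 6.1, 0.3]
opening: 0.004
grasp_force: 2.6
```

Request:
apply_moves(plan="0 -0.08 0 0 0 0; 0 0 0 0 0 0")

```text
time_s: 10.58
position: [0.3697, -0.2485, 0.1349]
tcp_rot: [[-0.986, -0.068, 0.151], [-0.065, 0.998, 0.026], [-0.152, 0.016, -0.988]]
force: [5.0, 13.4, 3.7]
opening: 0.007
grasp_force: 6.4
```

```bash
python3 - <<'E'
from h import *
s=bot.read_state();print(w2b(s["position"]),s["joint_positions"],RB().T@s["force"])
a=capture("side");cv2.imwrite("pics/s4.png",cv2.resize(a[100:270,250:450,::-1],None,fx=3.5,fy=3.5,interpolation=cv2.INTER_CUBIC))
E
```

```text
[ 0.00787188 -0.11716846  0.13485903] [ -53.97989808   23.84467432  116.81662606   13.41670378   36.17918163
 -158.46220328] [-13.03060799   5.88029887   3.67498311]
```

View pics/s4.png

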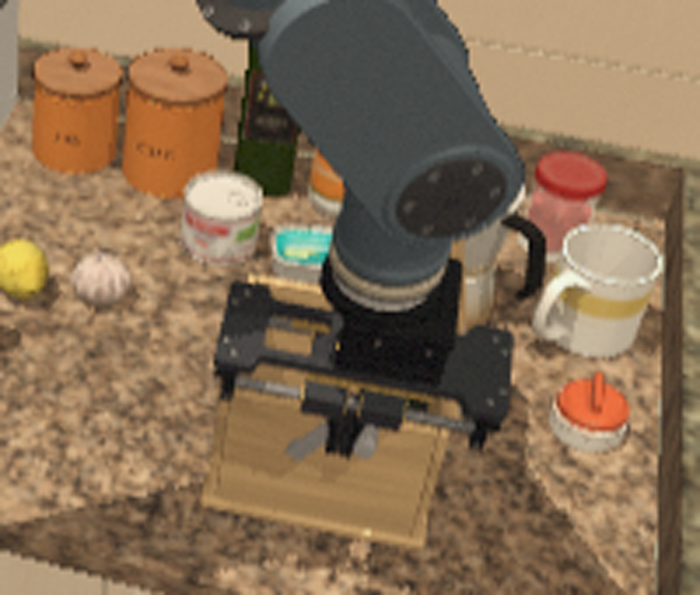

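The knob stands at the hinge side of the fingers against a hard stop at about 13 N, so the stay is locked. Backing off.

Request:
apply_moves(plan="0 0.25 0 0 0 0; 0 0.3 0 0 0 0; 0 0 -0.6 0 0 0; 0 0 -0.6 0 0 0; 0 0 -0.6 0 0 0; 0 0 -0.6 0 0 0; 0 0.8 0 0 0 0; 0 0.8 0 0 0 0; 0 0 0 0 0 0")

```text
time_s: 11.38
position: [0.3416, -0.1412, 0.2537]
tcp_rot: [[-0.986, -0.073, 0.15], [-0.071, 0.997, 0.019], [-0.151, 0.008, -0.989]]
force: [0.5, -0.7, -0.5]
opening: 0.008
grasp_force: 0.0
```

```bash
cat >>h.py <<'E'
def RJ():
    B=RB();return np.c_[-B[:,0],B[:,1],[0,0,-1]]
E
python3 - <<'E'
from h import *
s=bot.read_state();print(w2b(s["position"]),s["joint_positions"],RB().T@s["force"])
plan([[.443,.152,.25],[.443,.152,.066]],RJ())
E
```

```text
[-0.10117095 -0.13772435  0.2537001 ] [ -46.06588392    3.92480924  118.25242215    8.73547545   52.91644173
 -145.19112937] [ 0.77837562  0.47595563 -0.47452054]
rot [0.02   0.0179 0.2499] rows 13 | then shift [5.708 2.433 0.074] rows 8
rot [0. 0. 0.] rows 0 | then shift [0.   0.   3.68] rows 5
```

Request:
apply_moves(plan="-0.4 0.7 0 0 0 0; -0.4 0.7 0 0 0 0; -0.4 0.7 0 0 0 0; -0.4 0.7 0 0 0 0; 0 0 0 0.0015 0.0014 0.019; 0 0 0 0.0015 0.0014 0.019; 0 0 0 0.0015 0.0014 0.019; 0 0 0 0.0015 0.0014 0.019; 0 0 0 0.0015 0.0014 0.019; 0 0 0 0.0015 0.0014 0.019", gripper=0.4)

```text
time_s: 12.22
position: [0.4139, -0.0031, 0.2669]
tcp_rot: [[-0.789, 0.608, 0.089], [0.608, 0.794, -0.026], [-0.086, 0.034, -0.996]]
force: [0.3, -0.5, 0.5]
opening: 0.658
grasp_force: 0.0
```

Request:
apply_moves(plan="0 0 0 0.0015 0.0014 0.019; 0 0 0 0.0015 0.0014 0.019; 0 0 0 0.0015 0.0014 0.019; 0 0 0 0.0015 0.0014 0.019; 0 0 0 0.0015 0.0014 0.019; 0 0 0 0.0015 0.0014 0.019; 0 0 0 0.0015 0.0014 0.019; 0 0 0 0 0 0")

```text
time_s: 12.88
position: [0.4145, -0.0036, 0.2669]
tcp_rot: [[-0.082, 0.997, 0.004], [0.997, 0.082, -0.004], [-0.004, 0.004, -1.0]]
force: [0.1, -0.2, 0.5]
opening: 0.7
grasp_force: 0.0
```

```bash
python3 - <<'E'
from h import *
s=bot.read_state();print(s["joint_positions"],s["force"],s["tcp_rot"].round(3))
plan([[.443,.152,.25],[.443,.152,.066]],RJ())
E
```

```text
[-15.91862504   9.99947646 107.27924876  -0.16734504  62.41517348
 -20.57169401] [ 0.13474819 -0.18619339  0.52116749] [[-0.082  0.997  0.004]
 [ 0.997  0.082 -0.004]
 [-0.004  0.004 -1.   ]]
rot [0.0007 0.0007 0.002 ] rows 1 | then shift [3.065 0.786 0.338] rows 4
rot [0. 0. 0.] rows 0 | then shift [0.   0.   3.68] rows 5
```

Request:
apply_moves(plan="0.61 0.16 0.07 0 0 0.002; 0.61 0.16 0.07 0 0 0; 0.61 0.16 0.07 0 0 0; 0.61 0.16 0.07 0 0 0; 0.62 0.15 0.06 0 0 0; 0 0 0 0 0 0; 0 0 0 0 0 0")

```text
time_s: 13.47
position: [0.4418, 0.1532, 0.2491]
tcp_rot: [[-0.078, 0.997, 0.003], [0.997, 0.078, -0.004], [-0.004, 0.003, -1.0]]
force: [-1.0, -0.9, 0.0]
opening: 0.699
grasp_force: 0.0
```

```bash
python3 - <<'E'
from h import *
s=bot.read_state();a=capture("wrist");b=capture("side")
w=cv2.resize(a,(448,336));c=cv2.resize(b[120:260,290:420],(352,379));im=np.zeros((379,800,3),np.uint8);im[:336,:448]=w;im[:,448:]=c
cv2.imwrite("pics/c5.png",im[...,::-1]);np.savez("w5.npz",p=s["position"],R=s["tcp_rot"]);print(s["position"])
w={"p":s["position"],"R":s["tcp_rot"]}
print("expect jar cap/base px",(wproj(w,[[.443,.152,.105],[.443,.152,0]])*.875).round())
E
```

```text
[0.44176574 0.15321698 0.24912499]
expect jar cap/base px [[225. 158.]
 [224. 141.]]
```

View pics/c5.png

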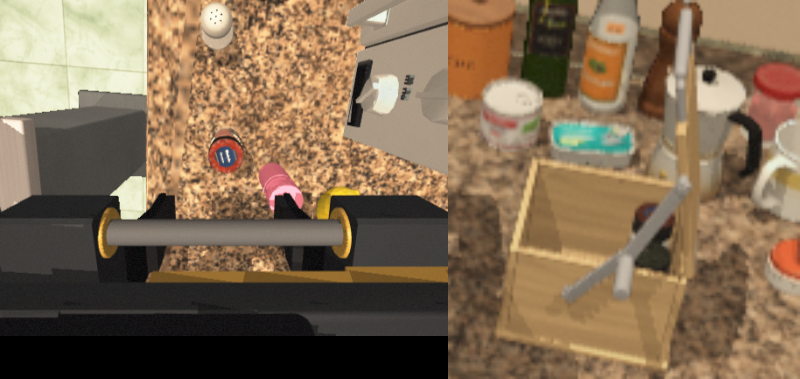

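The stay is locked and past straight in the side crop. The jar cap at (227,156) matches the prediction to 2 mm. Descending.

Request:
apply_moves(plan="0.01 0.045 0.5 0 0 0; 0 0 0.55 0 0 0; 0 0 0.55 0 0 0; 0 0 0.55 0 0 0; 0 0 0.55 0 0 0; 0 0 0.45 0 0 0; 0 0 0.35 0 0 0; 0 0 0.25 0 0 0; 0 0 0 0 0 0; 0 0 0 0 0 0")

```text
time_s: 14.4
position: [0.445, 0.1508, 0.0618]
tcp_rot: [[-0.07, 0.998, 0.002], [0.998, 0.07, -0.004], [-0.004, 0.002, -1.0]]
force: [-0.1, -0.8, -1.1]
opening: 0.699
grasp_force: 0.0
```

Request:
apply_moves(plan="0 0 0 0 0 0; 0 0 0 0 0 0; 0 0 0 0 0 0; 0 0 0 0 0 0; 0 0 0 0 0 0; 0 0 0 0 0 0", gripper=-1)

```text
time_s: 14.9
position: [0.4454, 0.152, 0.0626]
tcp_rot: [[-0.072, 0.997, 0.005], [0.997, 0.072, -0.003], [-0.004, 0.004, -1.0]]
force: [-0.7, -0.9, 6.6]
opening: 0.46
grasp_force: 29.9
```

Request:
apply_moves(plan="0 0 -0.3 0 0 0; 0 0 -0.6 0 0 0; 0 0 -0.7 0 0 0; 0 0 -0.7 0 0 0; 0 0 -0.7 0 0 0; 0 0 -0.7 0 0 0; 0 0 0 0 0 0; 0 0 0 0 0 0")

```text
time_s: 15.57
position: [0.4455, 0.1528, 0.2488]
tcp_rot: [[-0.072, 0.997, 0.009], [0.997, 0.072, -0.003], [-0.004, 0.008, -1.0]]
force: [0.0, 0.2, -1.3]
opening: 0.462
grasp_force: 29.9
```

```bash
python3 - <<'E'
from h import *
s=bot.read_state();print(s["grasp_force"],s["opening"],s["force"])
plan([b2w([-.038,0,.25]),b2w([-.038,0,.080])],RJ())
E
```

```text
29.870825519319624 0.4624713643052034 [ 0.04290986  0.15519932 -1.33446957]
rot [0.0013 0.0006 0.0003] rows 1 | then shift [-6.984  0.27  -0.025] rows 9
rot [0. 0. 0.] rows 0 | then shift [0.  0.  3.4] rows 5
```

Request:
apply_moves(plan="-0.35 0.02 0 0 0 0; -0.6 0.02 0 0 0 0; -0.7 0.03 0 0 0 0; -0.75 0.03 0 0 0 0; -0.75 0.03 0 0 0 0; -0.75 0.03 0 0 0 0; -0.75 0.03 0 0 0 0; -0.75 0.03 0 0 0 0; -0.7 0.03 0 0 0 0; -0.5 0.02 0 0 0 0")

```text
time_s: 16.4
position: [0.4806, -0.1782, 0.2458]
tcp_rot: [[-0.07, 0.998, -0.0], [0.998, 0.07, -0.002], [-0.002, -0.0, -1.0]]
force: [0.7, -0.3, -1.3]
opening: 0.467
grasp_force: 29.9
```

Request:
apply_moves(plan="-0.28 0 0 0 0 0; -0.1 0 0 0 0 0; 0 0 0 0 0 0; 0 0 0 0 0 0; 0 0 0 0 0 0")

```text
time_s: 16.82
position: [0.4823, -0.1925, 0.2478]
tcp_rot: [[-0.073, 0.997, 0.002], [0.997, 0.073, -0.002], [-0.002, 0.002, -1.0]]
force: [0.7, 0.2, -1.2]
opening: 0.462
grasp_force: 29.9
```

```bash
python3 - <<'E'
from h import *
s=bot.read_state();print(w2b(s["position"]),s["grasp_force"],s["opening"],s["force"])
plan([b2w([-.038,0,.25]),b2w([-.038,0,.080])],RJ())
E
```

```text
[-0.04012507 -0.00092334  0.24776068] 29.870227784849703 0.4623423967550906 [ 0.6720853   0.22498335 -1.22229993]
rot [0.0003 0.0003 0.0006] rows 1 | then shift [-0.043  0.018 -0.045] rows 1
rot [0. 0. 0.] rows 0 | then shift [0.  0.  3.4] rows 5
```

Request:
apply_moves(plan="-0.04 0.02 0.3 0 0 0; 0 0 0.5 0 0 0; 0 0 0.5 0 0 0; 0 0 0.5 0 0 0; 0 0 0.5 0 0 0; 0 0 0.5 0 0 0; 0 0 0.35 0 0 0; 0 0 0.2 0 0 0; 0 0 0 0 0 0; 0 0 0 0 0 0")

```text
time_s: 17.65
position: [0.4848, -0.1963, 0.081]
tcp_rot: [[-0.073, 0.997, 0.003], [0.997, 0.073, -0.003], [-0.003, 0.003, -1.0]]
force: [0.6, 1.3, -1.2]
opening: 0.461
grasp_force: 29.9
```

Request:
apply_moves(plan="0 0 0.04 0 0 0; 0 0 0.04 0 0 0; 0 0 0.04 0 0 0; 0 0 0.03 0 0 0; 0 0 0 0 0 0; 0 0 0 0 0 0")

```text
time_s: 18.15
position: [0.4847, -0.1972, 0.0734]
tcp_rot: [[-0.071, 0.997, 0.004], [0.997, 0.071, -0.004], [-0.004, 0.003, -1.0]]
force: [-0.6, 0.6, -0.6]
opening: 0.461
grasp_force: 29.9
```

Request:
apply_moves(plan="0 0 0.03 0 0 0; 0 0 0.03 0 0 0; 0 0 0 0 0 0; 0 0 0 0 0 0")

```text
time_s: 18.48
position: [0.4848, -0.1973, 0.0707]
tcp_rot: [[-0.072, 0.997, 0.004], [0.997, 0.072, -0.004], [-0.004, 0.004, -1.0]]
force: [-0.7, 0.7, 3.2]
opening: 0.46
grasp_force: 29.9
```

```bash
python3 - <<'E'
from h import *
s=bot.read_state();print(w2b(s["position"]),s["grasp_force"],s["opening"],s["force"])
E
```

```text
[-0.03516223  0.00126447  0.07067734] 29.872647783486173 0.45985678319441337 [-0.7202729   0.7044086   3.21360115]
```

Request:
apply_moves(plan="0 0 0 0 0 0; 0 0 0 0 0 0; 0 0 0 0 0 0; 0 0 0 0 0 0; 0 0 -0.1 0 0 0; 0 0 -0.3 0 0 0; 0 0 -0.6 0 0 0; 0 0 -0.7 0 0 0; 0 0 -0.8 0 0 0; 0 0 -0.8 0 0 0", gripper=0.4)

```text
time_s: 19.32
position: [0.4834, -0.1961, 0.2368]
tcp_rot: [[-0.072, 0.997, 0.002], [0.997, 0.072, -0.003], [-0.003, 0.002, -1.0]]
force: [1.4, -1.6, -0.8]
opening: 0.701
grasp_force: 0.0
```

Request:
apply_moves(plan="0.7 0 -0.1 0 0 0; 0.8 0 0 0 0 0; 0.8 0 0 0 0 0; 0 0 0 0 0 0; 0 0 0 0 0 0")

```text
time_s: 19.73
position: [0.4752, -0.0798, 0.2403]
tcp_rot: [[-0.076, 0.997, 0.003], [0.997, 0.076, -0.004], [-0.004, 0.003, -1.0]]
force: [0.8, -0.2, 0.7]
opening: 0.7
grasp_force: 0.0
```

```bash
python3 - <<'E'
from h import *
s=bot.read_state();print(w2b(s["position"]),s["joint_positions"],s["force"])
cv2.imwrite("pics/s6.png",cv2.resize(capture("side")[110:270,250:420,::-1],None,fx=3.5,fy=3.5,interpolation=cv2.INTER_CUBIC))
E
```

```text
[-1.53050159e-01 -1.01218395e-04  2.40283414e-01] [-22.7790758   17.74390774 101.0156789   -0.13023009  60.98152584
 -27.05561233] [ 0.7987926  -0.20779902  0.69723117]
```

View pics/s6.png

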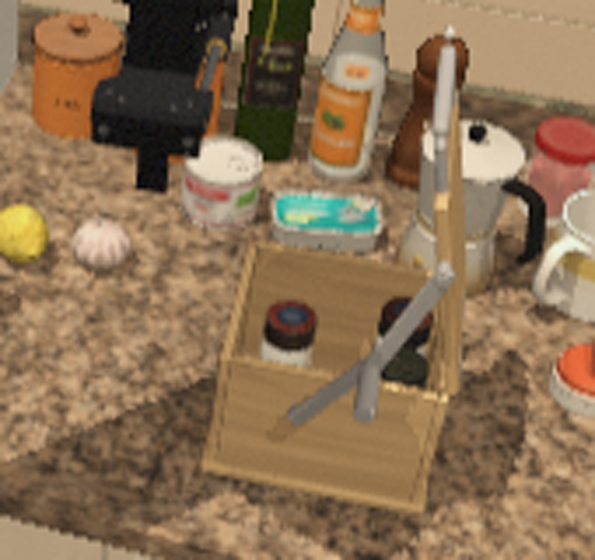

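```bash
cat >>h.py <<'E'
def RF(t):
    B=RB();t=np.radians(t)
    z=B@[0,np.sin(t),-np.cos(t)];y=B[:,0];return np.c_[np.cross(y,z),y,z]
E
python3 - <<'E'
from h import *
plan([b2w([-.153,0,.24])],RF(0))
s=dict(position=b2w([-.153,0,.24]),tcp_rot=RF(0));plan([b2w([-.1,-.108,.24])],RF(0),s)
E
```

```text
rot [1.000e-03 1.000e-04 2.506e-01] rows 13 | then shift [-0.01  -0.03   0.005] rows 1
rot [0. 0. 0.] rows 0 | then shift [-2.16  1.06  0.  ] rows 4
```

Request:
apply_moves(plan="0 0 0 0 0 0.0193; 0 0 0 0 0 0.0193; 0 0 0 0 0 0.0193; 0 0 0 0 0 0.0193; 0 0 0 0 0 0.0193; 0 0 0 0 0 0.0193; 0 0 0 0 0 0.0193; 0 0 0 0 0 0.0193; 0 0 0 0 0 0.0193; 0 0 0 0 0 0.0193", gripper=0.15)

```text
time_s: 20.62
position: [0.4764, -0.0838, 0.2398]
tcp_rot: [[0.912, 0.409, 0.004], [0.409, -0.912, -0.004], [0.002, 0.005, -1.0]]
force: [-0.5, -0.8, 0.1]
opening: 0.575
grasp_force: 0.0
```

Request:
apply_moves(plan="0 0 0 0 0 0.0193; 0 0 0 0 0 0.0193; 0 0 0 0 0 0.019; -0.54 0.2 0 0 0 0; -0.54 0.2 0 0 0 0; -0.54 0.2 0 0 0 0; -0.54 0.2 0 0 0 0; 0 0 0 0 0 0; 0 0 0 0 0 0")

```text
time_s: 21.37
position: [0.3704, -0.1309, 0.2398]
tcp_rot: [[0.998, 0.063, 0.004], [0.063, -0.998, -0.004], [0.004, 0.004, -1.0]]
force: [0.8, -0.2, -0.8]
opening: 0.576
grasp_force: 0.0
```

```bash
python3 - <<'E'
from h import *
s=bot.read_state();print(w2b(s["position"]),s["joint_positions"],s["force"],s["opening"])
plan([b2w([-.1,-.108,.26]),b2w([.025,-.108,.24]),b2w([.025,-.108,.132])],RF(20))
E
```

```text
[-0.109445   -0.10825095  0.23982346] [-3.58355329e+01  1.04531635e+01  1.12146895e+02 -5.73905994e-02
  5.70828739e+01  5.05828773e+01] [ 0.8272779  -0.18655609 -0.83392738] 0.5762005778032606
rot [ 0.0008  0.055  -0.0009] rows 3 | then shift [ 0.143  0.189 -0.377] rows 1
rot [0. 0. 0.] rows 0 | then shift [-0.137  2.5    0.376] rows 4
rot [0. 0. 0.] rows 0 | then shift [-0.739  0.     2.03 ] rows 3
```

Request:
apply_moves(plan="0 0 0 0 0.0138 0; 0 0 0 0 0.0138 0; 0 0 0 0 0.0138 0; 0 0 0 0 0.0136 0; 0 0.65 0 0 0 0; 0 0.7 0 0 0 0; 0 0.7 0 0 0 0; 0 0.62 0 0 0 0; 0 0 0 0 0 0; 0 0 0 0 0 0")

```text
time_s: 22.2
position: [0.3809, -0.2655, 0.2403]
tcp_rot: [[0.937, 0.066, 0.342], [0.063, -0.998, 0.018], [0.342, 0.005, -0.94]]
force: [-0.8, 1.2, -0.1]
opening: 0.574
grasp_force: 0.0
```

```bash
python3 - <<'E'
from h import *
s=bot.read_state();print(w2b(s["position"]),s["joint_positions"],s["force"],s["opening"])
plan([b2w([.025,-.108,.2]),b2w([.025,-.108,.132])],RF(20))
E
```

```text
[ 0.02559398 -0.10714678  0.24027456] [-61.09028521  11.85210373 114.11619038  24.61169355  47.69146535
   9.39629188] [-0.76747135  1.16677857 -0.11457791] 0.5740460928293724
rot [ 0.001  -0.0001 -0.0004] rows 1 | then shift [-0.292 -0.012  0.751] rows 2
rot [0. 0. 0.] rows 0 | then shift [-0.465  0.     1.278] rows 2
```

Request:
apply_moves(plan="-0.146 -0.01 0.38 0.001 0 0; -0.146 0 0.38 0 0 0; -0.15 0 0.4 0 0 0; -0.15 0 0.4 0 0 0; -0.11 0 0.3 0 0 0; -0.055 0 0.17 0 0 0; 0 0 0 0 0 0; 0 0 0 0 0 0")

```text
time_s: 22.87
position: [0.3792, -0.2606, 0.1315]
tcp_rot: [[0.938, 0.071, 0.34], [0.065, -0.997, 0.028], [0.341, -0.004, -0.94]]
force: [0.4, -0.5, 0.4]
opening: 0.575
grasp_force: 0.0
```

```bash
python3 - <<'E'
from h import *
s=bot.read_state();print(w2b(s["position"]),s["joint_positions"],s["force"],s["opening"])
cs=[]
P=lambda a,off:b2w([-.02+.08*np.cos(np.radians(a))+off,-.108,.085+.08*np.sin(np.radians(a))-.0185])
# hinge finger pushes: TCP x = knob x + 8 - 25
plan([P(a,-.017) for a in range(56,196,10)],RF(20))
E
```

```text
[ 0.02060769 -0.10854293  0.13150578] [-61.11664335  24.80614062 121.55402595  37.58831432  30.69087496
  -7.30393671] [ 0.43054585 -0.47517272  0.41253751] 0.5748907709639997
rot [-0.0007  0.0001 -0.    ] rows 1 | then shift [ 0.019 -0.257 -0.021] rows 1
rot [0. 0. 0.] rows 0 | then shift [ 0.046 -0.244 -0.127] rows 1
rot [0. 0. 0.] rows 0 | then shift [ 0.031 -0.264 -0.085] rows 1
rot [0. 0. 0.] rows 0 | then shift [ 0.015 -0.275 -0.041] rows 1
rot [0. 0. 0.] rows 0 | then shift [-0.002 -0.279  0.005] rows 1
rot [0. 0. 0.] rows 0 | then shift [-0.018 -0.274  0.05 ] rows 1
rot [0. 0. 0.] rows 0 | then shift [-0.034 -0.26   0.094] rows 1
rot [0. 0. 0.] rows 0 | then shift [-0.049 -0.239  0.135] rows 1
rot [0. 0. 0.] rows 0 | then shift [-0.063 -0.21   0.172] rows 1
rot [0. 0. 0.] rows 0 | then shift [-0.074 -0.176  0.204] rows 1
rot [0. 0. 0.] rows 0 | then shift [-0.083 -0.135  0.229] rows 1
rot [0. 0. 0.] rows 0 | then shift [-0.09  -0.091  0.248] rows 1
rot [0. 0. 0.] rows 0 | then shift [-0.094 -0.044  0.259] rows 1
rot [0. 0. 0.] rows 0 | then shift [-0.095  0.005  0.262] rows 1
```

Request:
apply_moves(plan="0.01 -0.12 0 0 0 0; 0.01 -0.13 -0.02 0 0 0; 0.02 -0.12 -0.06 0 0 0; 0.02 -0.12 -0.06 0 0 0; 0.015 -0.13 -0.04 0 0 0; 0.015 -0.13 -0.04 0 0 0; 0.01 -0.14 -0.02 0 0 0; 0.01 -0.14 -0.02 0 0 0; 0 0 0 0 0 0")

```text
time_s: 23.62
position: [0.3756, -0.208, 0.1462]
tcp_rot: [[0.938, 0.071, 0.34], [0.066, -0.997, 0.028], [0.341, -0.004, -0.94]]
force: [0.5, 0.5, -0.4]
opening: 0.576
grasp_force: 0.0
```

```bash
python3 - <<'E'
from h import *
s=bot.read_state();print(w2b(s["position"]),s["joint_positions"],RB().T@s["force"],s["opening"])
E
```

```text
[-0.03212009 -0.10844849  0.14620567] [-57.21054236  20.91857743 125.83167931  38.33394628  29.07788307
  -4.41067659] [-0.5002524   0.552491   -0.41253676] 0.5755044508346553
```

Request:
apply_moves(plan="0 -0.14 0 0 0 0; 0 -0.14 0 0 0 0; -0.01 -0.137 0.025 0 0 0; -0.01 -0.137 0.025 0 0 0; -0.017 -0.13 0.047 0 0 0; -0.017 -0.13 0.047 0 0 0; -0.025 -0.12 0.068 0 0 0; -0.025 -0.12 0.068 0 0 0; 0 0 0 0 0 0")

```text
time_s: 24.37
position: [0.3714, -0.1551, 0.1304]
tcp_rot: [[0.938, 0.071, 0.339], [0.065, -0.997, 0.03], [0.34, -0.006, -0.94]]
force: [0.7, 0.2, -0.0]
opening: 0.574
grasp_force: 0.0
```

```bash
python3 - <<'E'
from h import *
s=bot.read_state();print(w2b(s["position"]),s["joint_positions"],RB().T@s["force"],s["opening"])
cv2.imwrite("pics/s7.png",cv2.resize(capture("side")[60:270,220:430,::-1],None,fx=2.8,fy=2.8,interpolation=cv2.INTER_CUBIC))
E
```

```text
[-0.08520658 -0.10894164  0.13043845] [-52.21323921  22.07948876 131.37380011  48.20912449  22.5848723
 -10.55565681] [-0.18206331  0.7280069  -0.01508466] 0.5737960562517752
```

View pics/s7.png

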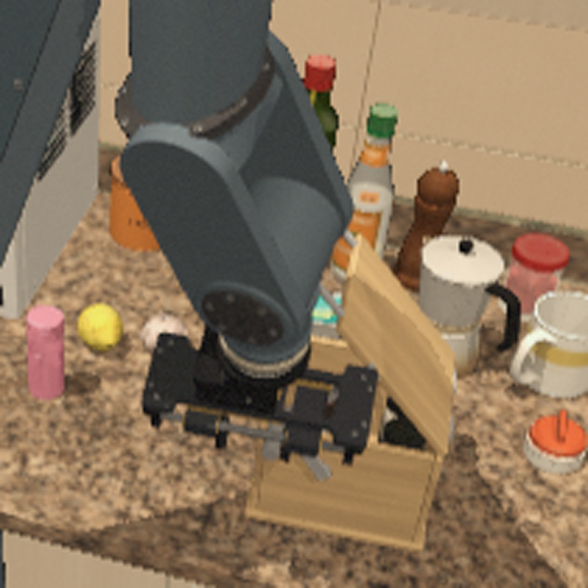

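The lid is coming down (about 0.95 rad) and the knob has been dragged forward past straight. I'll withdraw and let it sink.

Request:
apply_moves(plan="0 0 -0.3 0 0 0; 0 0 -0.4 0 0 0; 0 0 -0.4 0 0 0; 0 0 -0.4 0 0 0; 0 -0.4 -0.3 0 0 0; 0 -0.6 -0.2 0 0 0; 0 -0.6 0 0 0 0; 0 -0.6 0 0 0 0; 0 -0.6 0 0 0 0; 0 0 0 0 0 0", gripper=0.15)

```text
time_s: 25.25
position: [0.3239, -0.0133, 0.2241]
tcp_rot: [[0.939, 0.079, 0.335], [0.072, -0.997, 0.035], [0.337, -0.009, -0.942]]
force: [-0.5, 0.9, 0.3]
opening: 0.576
grasp_force: 0.0
```

Request:
apply_moves(plan="0 -0.5 0 0 0 0; 0 -0.5 0 0 0 0; 0 -0.5 0 0 0 0; 0 -0.5 0 0 0 0; 0 0 0 0 0 0; 0 0 0 0 0 0; 0 0 0 0 0 0; 0 0 0 0 0 0; 0 0 0 0 0 0; 0 0 0 0 0 0")

```text
time_s: 26.08
position: [0.3218, 0.0778, 0.2257]
tcp_rot: [[0.938, 0.066, 0.341], [0.062, -0.998, 0.025], [0.342, -0.002, -0.94]]
force: [0.6, 0.1, 0.7]
opening: 0.573
grasp_force: 0.0
```

Request:
apply_moves(plan="0 0 0 0 0 0; 0 0 0 0 0 0; 0 0 0 0 0 0; 0 0 0 0 0 0; 0 0 0 0 0 0; 0 0 0 0 0 0; 0 0 0 0 0 0; 0 0 0 0 0 0; 0 0 0 0 0 0; 0 0 0 0 0 0")

```text
time_s: 26.92
position: [0.3214, 0.0792, 0.2257]
tcp_rot: [[0.938, 0.07, 0.341], [0.065, -0.998, 0.026], [0.342, -0.002, -0.94]]
force: [0.5, 0.9, 0.4]
opening: 0.576
grasp_force: 0.0
```

```bash
python3 - <<'E'
from h import *
s=bot.read_state();print(s["time_s"],w2b(s["position"]),s["joint_positions"],s["force"])
b=capture("side");cv2.imwrite("pics/s8.png",cv2.resize(b[110:270,190:400,::-1],None,fx=3.5,fy=3.5,interpolation=cv2.INTER_CUBIC))
E
```

```text
26.9167 [-0.32239122 -0.14244783  0.22574245] [-10.89623313  -1.05987839 133.70442978  10.88918784  28.45932534
  66.3849523 ] [0.46051971 0.87672561 0.36617977]
```

View pics/s8.png

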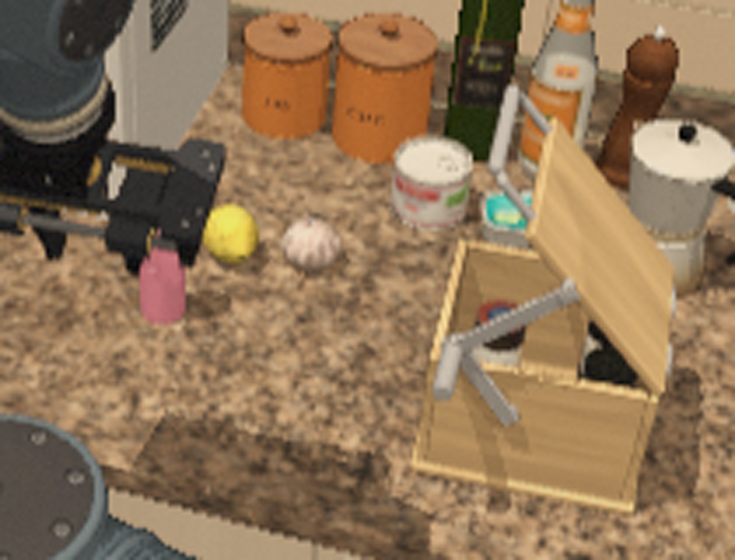

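The lid is at about 0.95 rad, with the knob at the front of its arc and the jar upright. I'll wait and check numerically against the initial closed-lid image.

Request:
apply_moves(plan="0 0 0 0 0 0; 0 0 0 0 0 0; 0 0 0 0 0 0; 0 0 0 0 0 0; 0 0 0 0 0 0; 0 0 0 0 0 0; 0 0 0 0 0 0; 0 0 0 0 0 0; 0 0 0 0 0 0; 0 0 0 0 0 0")

```text
time_s: 27.8
position: [0.3214, 0.0791, 0.2257]
tcp_rot: [[0.938, 0.07, 0.341], [0.065, -0.998, 0.026], [0.342, -0.002, -0.94]]
force: [0.1, 0.7, 0.6]
opening: 0.574
grasp_force: 0.0
```

Request:
apply_moves(plan="0 0 0 0 0 0; 0 0 0 0 0 0; 0 0 0 0 0 0; 0 0 0 0 0 0; 0 0 0 0 0 0; 0 0 0 0 0 0; 0 0 0 0 0 0; 0 0 0 0 0 0; 0 0 0 0 0 0; 0 0 0 0 0 0")

```text
time_s: 28.63
position: [0.3214, 0.0791, 0.2257]
tcp_rot: [[0.938, 0.07, 0.341], [0.065, -0.998, 0.026], [0.342, -0.002, -0.94]]
force: [0.3, -1.0, 1.1]
opening: 0.578
grasp_force: 0.0
```

```bash
cat >chk.py <<'E'
from h import *
R=(slice(110,262),slice(290,395))
a=capture("side")[R].astype(int);i=cv2.imread("pics/side.png")[...,::-1][R].astype(int);o=cv2.imread("pics/s8.png")
d=(abs(a-i).max(2)>40);print(bot.read_state()["time_s"],"diff px vs closed",d.sum())
L=np.array([[.085,-.075,.135]])
# lid angle by best match of lid near edge: predicted bar middle & brightness of bar
np.save("last_%d.npy"%(bot.read_state()["time_s"]*10),a)
import glob
fs=sorted(glob.glob("last_*.npy"))
if len(fs)>1: print("change since last",(abs(np.load(fs[-2])-a).max(2)>30).sum())
E
python3 chk.py
```

```text
28.6833 diff px vs closed 2969
```

Request:
apply_moves(plan="0 0 0 0 0 0; 0 0 0 0 0 0; 0 0 0 0 0 0; 0 0 0 0 0 0; 0 0 0 0 0 0; 0 0 0 0 0 0; 0 0 0 0 0 0; 0 0 0 0 0 0; 0 0 0 0 0 0; 0 0 0 0 0 0")

```text
time_s: 29.52
position: [0.3214, 0.0791, 0.2257]
tcp_rot: [[0.938, 0.07, 0.341], [0.065, -0.998, 0.026], [0.342, -0.002, -0.94]]
force: [-0.7, -0.0, 0.3]
opening: 0.574
grasp_force: 0.0
```

```bash
python3 chk.py; python3 - <<'E'
import cv2,numpy as np
o=cv2.resize(cv2.imread("pics/s8.png"),(210,160),interpolation=cv2.INTER_AREA)[...,::-1][0:152,100:205].astype(int)
import glob
for f in sorted(glob.glob("last_*.npy")): print(f,(abs(np.load(f)-o).max(2)>40).sum())
E
```

```text
29.5667 diff px vs closed 2956
change since last 0
last_286.npy 0
last_295.npy 0
```

```bash
python3 - <<'E'
from h import *
from scipy.optimize import minimize_scalar
m=np.array([334.4,147.2])
B=lambda t,y=0:b2w([.085-.215*np.cos(t),y,.13+.215*np.sin(t)])
r=minimize_scalar(lambda t:np.sum((proj("side",B(t))[0]-m)**2),bounds=(.3,1.36),method="bounded")
print(r.x,r.fun**.5,w2b(B(r.x)),proj("side",[B(r.x,.05),B(r.x,-.05)]))
t=r.x;x,z=.085-.215*np.cos(t),.13+.215*np.sin(t)
plan([b2w([-.322,-.142,.40]),b2w([x,0,.40]),b2w([x,0,z-.019])],RF(0))
E
```

```text
0.8403525471605285 1.22712705555665 [-5.84480564e-02 -1.47424233e-17  2.90148853e-01] [[336.12561105 135.52536671]
 [331.37837538 157.43654188]]
rot [-0.0004 -0.0555 -0.    ] rows 3 | then shift [ 0.009  0.007 -3.485] rows 5
rot [0. 0. 0.] rows 0 | then shift [2.84  5.271 0.   ] rows 8
rot [0. 0. 0.] rows 0 | then shift [0.    0.    2.577] rows 4
```

Request:
apply_moves(plan="0 0 -0.6 0 -0.0139 0; 0 0 -0.6 0 -0.0139 0; 0 0 -0.6 0 -0.0139 0; 0 0 -0.6 0 -0.0138 0; 0 0 -0.6 0 0 0; 0 0 -0.5 0 0 0; 0.4 0.7 0 0 0 0; 0.4 0.7 0 0 0 0; 0.4 0.7 0 0 0 0; 0 0 0 0 0 0", gripper=-0.1)

```text
time_s: 30.4
position: [0.3681, -0.0281, 0.3846]
tcp_rot: [[0.997, 0.069, 0.045], [0.068, -0.998, 0.006], [0.045, -0.002, -0.999]]
force: [0.4, -0.4, -0.6]
opening: 0.454
grasp_force: 0.0
```

```bash
python3 - <<'E'
from h import *
s=bot.read_state();print(w2b(s["position"]),s["joint_positions"],s["force"],s["opening"])
x,z=-.058,.290
plan([b2w([x,0,.40]),b2w([x,0,z-.019])],RF(0))
E
python3 chk.py
```

```text
[-0.21212034 -0.10334666  0.38463999] [-22.99871651  -3.15339945 101.77393518   1.32799754  79.12975165
  62.8428484 ] [ 0.35623022 -0.3849137  -0.59696022] 0.45440781741655895
rot [-0.0004 -0.0072 -0.0002] rows 1 | then shift [ 2.067  3.082 -0.307] rows 5
rot [0. 0. 0.] rows 0 | then shift [0.   0.   2.58] rows 4
30.45 diff px vs closed 2964
change since last 2035
```

```bash
python3 - <<'E'
from h import *
s=bot.read_state();print(proj("side",[s["position"],s["position"]+[0,0,.1],s["position"]+[0,-.09,.1]]).round())
a=np.load("last_295.npy");b=np.load("last_304.npy");d=abs(a-b).max(2)>30
ys,xs=np.nonzero(d);print(ys.min()+110,ys.max()+110,xs.min()+290,xs.max()+290,d[:, :].sum(1).tolist())
w={"p":s["position"],"R":s["tcp_rot"]}
for t in (.3,.5,.7,.84): print(t,wproj(w,[b2w([.085-.215*np.cos(t),y,.13+.215*np.sin(t)]) for y in (-.048,.048)]).round().tolist())
g=cv2.cvtColor(capture("wrist"),cv2.COLOR_RGB2GRAY);cv2.imwrite("pics/w9.png",g)
E
```

```text
[[264. 127.]
 [266.  87.]
 [307.  94.]]
110 261 290 367 [5, 5, 5, 4, 0, 0, 0, 0, 0, 0, 0, 0, 0, 0, 0, 0, 0, 0, 0, 0, 0, 0, 0, 0, 0, 0, 0, 0, 0, 0, 0, 1, 1, 4, 4, 4, 4, 5, 5, 4, 4, 5, 5, 4, 4, 4, 5, 6, 5, 7, 9, 9, 10, 9, 11, 13, 14, 13, 14, 16, 16, 16, 17, 18, 20, 21, 22, 23, 20, 20, 20, 23, 22, 22, 19, 19, 14, 6, 0, 0, 3, 3, 2, 5, 8, 8, 13, 18, 16, 15, 10, 7, 4, 3, 3, 5, 9, 7, 7, 9, 10, 9, 10, 16, 22, 28, 32, 26, 24, 26, 23, 15, 16, 16, 16, 17, 15, 16, 16, 16, 18, 17, 16, 10, 4, 2, 0, 2, 0, 5, 10, 12, 18, 23, 23, 22, 21, 26, 32, 42, 42, 46, 51, 53, 57, 60, 62, 61, 56, 56, 55, 53]
0.3 [[346.0, 125.0], [351.0, 27.0]]
0.5 [[374.0, 125.0], [383.0, 15.0]]
0.7 [[418.0, 126.0], [431.0, 1.0]]
0.84 [[458.0, 127.0], [476.0, -10.0]]
```

```bash
python3 - <<'E'
import numpy as np,cv2
a=np.load("last_295.npy").astype(np.float32);b=np.load("last_304.npy").astype(np.float32)
for (x,y) in [(335,147),(348,160),(360,180)]:
    t=a[y-110-12:y-110+12,x-290-10:x-290+10];r=cv2.matchTemplate(b,t,cv2.TM_CCOEFF_NORMED);_,v,_,l=cv2.minMaxLoc(r);print((x,y),v,l[0]+300,l[1]+122)
E
```

```text
(335, 147) 0.9450954794883728 335 147
(348, 160) 0.7821776866912842 348 160
(360, 180) 0.536352813243866 360 180
```

Lid unmoved; the change is shadow. Grip the bar and bring it down.

Request:
apply_moves(plan="0.41 0.61 -0.06 0 -0.0072 0; 0.41 0.61 -0.06 0 0 0; 0.41 0.61 -0.06 0 0 0; 0.41 0.61 -0.06 0 0 0; 0.41 0.61 -0.06 0 0 0; 0 0 0 0 0 0; 0 0 0 0 0 0; 0 0 0 0 0 0")

```text
time_s: 31.17
position: [0.4759, -0.1654, 0.3979]
tcp_rot: [[0.997, 0.075, -0.006], [0.075, -0.997, 0.009], [-0.006, -0.009, -1.0]]
force: [0.4, 0.3, -0.4]
opening: 0.452
grasp_force: 0.0
```

```bash
python3 - <<'E'
from h import *
s=bot.read_state();print(w2b(s["position"]),s["joint_positions"],s["force"],s["opening"])
plan([b2w([-.058,0,.271])],RF(0))
E
```

```text
[-0.06761759 -0.0053551   0.3978915 ] [-32.03202774  11.17870771  83.80678288   0.22581173  85.59225349
  53.64284015] [ 0.39628717  0.26066793 -0.38976221] 0.4520404270374922
rot [-0.0015  0.0009  0.0009] rows 1 | then shift [0.107 0.192 2.538] rows 4
```

Request:
apply_moves(plan="0.1 0.19 0 -0.0015 0.0009 0.0009; 0 0 0.5 0 0 0; 0 0 0.5 0 0 0; 0 0 0.5 0 0 0; 0 0 0.4 0 0 0; 0 0 0.3 0 0 0; 0 0 0.2 0 0 0; 0 0 0.12 0 0 0; 0 0 0 0 0 0; 0 0 0 0 0 0")

```text
time_s: 32.0
position: [0.4832, -0.1766, 0.2731]
tcp_rot: [[0.998, 0.069, 0.003], [0.069, -0.998, -0.003], [0.003, 0.003, -1.0]]
force: [0.2, 0.0, -0.2]
opening: 0.452
grasp_force: 0.0
```

Request:
apply_moves(plan="0 0 0 0 0 0; 0 0 0 0 0 0; 0 0 0 0 0 0; 0 0 0 0 0 0; 0 0 0 0 0 0; 0 0 0 0 0 0", gripper=-1)

```text
time_s: 32.5
position: [0.4829, -0.1744, 0.2729]
tcp_rot: [[0.998, 0.067, 0.002], [0.067, -0.998, 0.003], [0.003, -0.003, -1.0]]
force: [0.2, 5.1, 4.6]
opening: 0.127
grasp_force: 30.0
```

```bash
python3 - <<'E'
from h import *
s=bot.read_state();g=w2b(s["position"]+s["tcp_rot"]@[0,0,-.019]);t=np.arctan2(g[2]-.13,.085-g[0]);print(g,np.hypot(g[0]-.085,g[2]-.13),t,RB().T@s["force"],s["grasp_force"],s["opening"])
T=np.linspace(t,0,10)
for a,b in zip(T,T[1:]): print("dy %.3f dz %.3f per row of 3"%(4.3*(np.cos(a)-np.cos(b))/3,4.3*(np.sin(a)-np.sin(b))/3))
E
```

```text
[-0.05811379  0.00092288  0.2918682 ] 0.21606219518570394 0.8468143105904992 [-5.05924927  0.54735202  4.62778245] 30.00407963991165 0.12687770965823864
dy -0.097 dz 0.094 per row of 3
dy -0.087 dz 0.103 per row of 3
dy -0.077 dz 0.110 per row of 3
dy -0.067 dz 0.117 per row of 3
dy -0.055 dz 0.123 per row of 3
dy -0.044 dz 0.128 per row of 3
dy -0.031 dz 0.131 per row of 3
dy -0.019 dz 0.133 per row of 3
dy -0.006 dz 0.135 per row of 3
```

Request:
apply_moves(plan="0 -0.097 0.094 0 0 0; 0 -0.097 0.094 0 0 0; 0 -0.097 0.094 0 0 0; 0 -0.087 0.103 0 0 0; 0 -0.087 0.103 0 0 0; 0 -0.087 0.103 0 0 0; 0 -0.077 0.11 0 0 0; 0 -0.077 0.11 0 0 0; 0 -0.077 0.11 0 0 0")

```text
time_s: 33.25
position: [0.4806, -0.1366, 0.2265]
tcp_rot: [[0.998, 0.068, 0.003], [0.068, -0.998, -0.001], [0.003, 0.001, -1.0]]
force: [0.1, 4.5, 5.0]
opening: 0.127
grasp_force: 30.0
```

Request:
apply_moves(plan="0 -0.067 0.117 0 0 0; 0 -0.067 0.117 0 0 0; 0 -0.067 0.117 0 0 0; 0 -0.055 0.123 0 0 0; 0 -0.055 0.123 0 0 0; 0 -0.055 0.123 0 0 0; 0 -0.044 0.128 0 0 0; 0 -0.044 0.128 0 0 0; 0 -0.044 0.128 0 0 0; 0 0 0 0 0 0")

```text
time_s: 34.08
position: [0.479, -0.1121, 0.1697]
tcp_rot: [[0.998, 0.068, 0.002], [0.068, -0.998, -0.001], [0.002, 0.001, -1.0]]
force: [3.0, 4.5, -0.7]
opening: 0.127
grasp_force: 30.0
```

```bash
python3 - <<'E'
from h import *
s=bot.read_state();g=w2b(s["position"]+s["tcp_rot"]@[0,0,-.019]);t=np.arctan2(g[2]-.13,.085-g[0]);print(g,np.hypot(g[0]-.085,g[2]-.13),t,RB().T@s["force"],s["grasp_force"],s["opening"])
E
```

```text
[-0.12061745  0.00140658  0.18866916] 0.21382377537737454 0.2779458161717824 [-4.2724424   3.32810078 -0.66185107] 29.963646344840527 0.12748514932666907
```

Request:
apply_moves(plan="0 -0.03 0.13 0 0 0; 0 -0.03 0.13 0 0 0; 0 -0.02 0.13 0 0 0; 0 -0.02 0.13 0 0 0; 0 -0.01 0.13 0 0 0; 0 -0.01 0.13 0 0 0; 0 0 0.12 0 0 0; 0 0 0.11 0 0 0; 0 0 0.07 0 0 0; 0 0 0 0 0 0")

```text
time_s: 34.92
position: [0.4784, -0.1041, 0.1155]
tcp_rot: [[0.998, 0.066, 0.001], [0.066, -0.998, 0.003], [0.002, -0.003, -1.0]]
force: [5.7, 12.7, -1.3]
opening: 0.124
grasp_force: 30.1
```

Request:
apply_moves(plan="0 0 0.04 0 0 0; 0 0 0.03 0 0 0; 0 0 0 0 0 0; 0 0 0 0 0 0")

```text
time_s: 35.25
position: [0.4784, -0.104, 0.1124]
tcp_rot: [[0.998, 0.066, 0.002], [0.066, -0.998, 0.003], [0.002, -0.003, -1.0]]
force: [4.3, 13.3, -1.2]
opening: 0.123
grasp_force: 30.1
```

Request:
apply_moves(plan="0 0.02 0.03 0 0 0; 0 0.02 0.03 0 0 0; 0 0 0 0 0 0; 0 0 0 0 0 0")

```text
time_s: 35.58
position: [0.4783, -0.104, 0.1092]
tcp_rot: [[0.998, 0.064, 0.001], [0.064, -0.998, 0.007], [0.002, -0.007, -1.0]]
force: [7.4, 20.6, -1.8]
opening: 0.122
grasp_force: 30.0
```

Request:
apply_moves(plan="0 -0.04 0.02 0 0 0; 0 -0.06 0.02 0 0 0; 0 0 0.02 0 0 0; 0 0 0 0 0 0; 0 0 0 0 0 0")

```text
time_s: 36.0
position: [0.4786, -0.1039, 0.1086]
tcp_rot: [[0.998, 0.068, 0.003], [0.068, -0.998, -0.003], [0.003, 0.003, -1.0]]
force: [-1.8, 4.7, 15.0]
opening: 0.124
grasp_force: 30.0
```

Request:
apply_moves(plan="0 0 -0.04 0 0 0; 0 0 0 0 0 0; 0 0 0 0 0 0; 0 0 -0.3 0 0 0; 0 0 -0.6 0 0 0; 0 0 -0.7 0 0 0; 0 0 -0.7 0 0 0; 0 0 -0.7 0 0 0; 0 0 -0.5 0 0 0; 0 -0.5 -0.2 0 0 0", gripper=-0.3)

```text
time_s: 36.83
position: [0.4795, -0.0832, 0.2983]
tcp_rot: [[0.998, 0.064, 0.011], [0.065, -0.998, -0.009], [0.01, 0.01, -1.0]]
force: [0.8, -0.0, 0.0]
opening: 0.348
grasp_force: 0.0
```

Request:
apply_moves(plan="0.2 -0.7 0 0 0 0; 0.2 -0.7 0 0 0 0; 0.2 -0.7 0 0 0 0; 0.2 -0.7 0 0 0 0; 0 -0.7 0 0 0 0; 0 -0.7 0 0 0 0; 0 -0.7 0 0 0 0; 0 -0.7 0 0 0 0; 0 0 0 0 0 0; 0 0 0 0 0 0")

```text
time_s: 37.67
position: [0.4966, 0.2044, 0.293]
tcp_rot: [[0.997, 0.072, 0.001], [0.072, -0.997, -0.004], [0.001, 0.004, -1.0]]
force: [0.3, -0.5, -1.3]
opening: 0.349
grasp_force: 0.0
```

```bash
python3 chk.py; python3 - <<'E'
from h import *
s=bot.read_state();print(s["position"],s["force"])
i=cv2.imread("pics/side.png")[...,::-1].astype(np.float32);b=capture("side").astype(np.float32)
for n,(x,y) in dict(lidfront=(320,192),lidback=(378,195),bar=(301,190),knob=(306,240),shaker=(167,195),tumbler=(141,177),pin=(335,230)).items():
    t=i[y-9:y+9,x-9:x+9];w=b[y-25:y+25,x-25:x+25];_,v,_,l=cv2.minMaxLoc(cv2.matchTemplate(w,t,cv2.TM_CCOEFF_NORMED));print(n,round(v,3),l[0]-16,l[1]-16)
E
```

```text
37.7167 diff px vs closed 711
change since last 4860
[0.49681803 0.20313533 0.29306195] [-0.48295122  0.23610337  0.31684521]
lidfront 0.999 0 0
lidback 0.999 0 0
bar 0.873 0 0
knob 0.689 0 0
shaker 0.984 0 0
tumbler 0.996 0 0
pin 0.992 0 0
```

```bash
python3 -c "
from rig import bot
print(bot.hand_in())"
```

```text
the job is handed in; nothing more can be done
None
```

I handed the job in at about 38 s of the 72 s, with the jar upright in the box, the lid closed and the salt shaker and tumbler unmoved in the last side image; the hand-in gave no verdict. The lid stuck at about 0.84 rad after I broke the stay, so I gripped its bar and lowered it the rest of the way.

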